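Seat a sensor module on its kinematic dock

TASK

Lift the sensor module by its metal block and settle its three ball feet into the dock: one in the round cone, one in the groove beside it, and the one next to the black pin header on the low flat land. The seat plate is clamped somewhere along the dock's slot, so feel for the seats by sliding the module lightly; then bed it in with a steady downward push of about 10 N for half a second, never loading the dock with more than 25 N. Leave it seated level, let go, and leave the other things on the table alone.

Things in the scene. Friction and masses are not known exactly. Their poses are not given: they have to be found in the camera images.
- module: Sensor module, 0.26 to 0.48 kg: white eight-sided plate (107 mm across flats, 16 to 22 mm up) on three identical steel ball feet, 14 mm in diameter, with an upright metal block in its middle. Origin: midway between feet a and b, level with the feet's undersides; z up. Feet at x, y = (0, 45), (0, -45), (-40, 0) mm, the block at (-15, 0). Black pin header (36 mm along y, 32 mm high) at x = -62. Starts on the table.
- block_top (a point): Centre of the top face of the module's aluminium block: (-15, 0, 72) mm of the module. The block is 22 mm along the module's x, 36 mm along y, and reaches down to the white plate 50 mm lower. Grip it across the 22 mm (fingers closing along x), tips staying above the pin header (40 mm below this point). Push on this face to bed the module in.
- foot_a (a point): Centre of the ball foot at (0, 45, 7) mm of the module; it goes into the cone.
- foot_b (a point): Centre of the ball foot at (0, -45, 7) mm of the module; it goes into the groove.
- foot_c (a point): Centre of the single ball foot at (-40, 0, 7) mm of the module, beside the pin header; it goes on the flat land.
- dock: Dock, fixed: black slotted base, 12 mm high, from -130 to +80 mm along x and 136 mm along y (edge rails 22 mm high), carrying a grey metal seat plate, which is clamped firmly at an UNKNOWN place along x: its seats lie anywhere from -22 to +22 mm of this origin, no offset along y, no turn. Only the base is measured. Origin: on the table, under the middle of the seats' range; z up.
- dock_cone (a point): Where the cone's mouth is if the seat plate stands mid-slot: (0, 45, 26) mm of the dock; truly up to 22 mm off along x. Cone: 13 mm across at the top, 45 degree flanks, in the top (26 mm up) of a strip 26 mm wide that runs along x from 58 mm on the -x side of the cone to 54 mm on its +x side. A ball foot rides on the strip until it drops 3.6 mm into the cone.
- dock_groove (a point): The same for the middle of the V groove: (0, -45, 26) mm of the dock, with the same x offset as the cone. Groove: along y, 13 mm wide, 23 mm long, 45 degree flanks, in the top of a like strip at y = -45. Feet a and b thus drop in together. Once within about 2 mm of the seats along x the module slides home by its own weight when let go.
- dock_land (a point): Where foot c touches when home if the plate stands mid-slot: (-40, 0, 22.4) mm of the dock. The flat land is 64 mm wide and reaches from 104 mm on the -x side of the seats to 20 mm on their +x side; beyond that the middle is 26 mm high. Home, the module is level, its axes along the dock's, undersides of all feet 22.4 mm above the table; while a and b ride on the strips they are 26 mm up.
- screwdriver: Bystander, leave alone: a screwdriver, 160 mm long, lying on the table; origin at the centre of its underside
- tape_roll: Bystander, leave alone: a paper tape roll, 64 mm across, 18 mm high, lying flat; origin at the centre of its underside
- parts_tray: Bystander, leave alone: a grey open tray, 110 x 85 x 28 mm; origin at the centre of its underside
- battery_pack: Bystander, leave alone: a grey battery pack, 70 x 38 x 20 mm; origin at the centre of its underside
- caliper: Bystander, leave alone: a sliding caliper lying flat, 160 mm long, up to 10 mm high; origin at the centre of its underside
- clear_ring: Bystander, leave alone: a clear eight-sided plastic ring, 88 mm across, 22 mm high; origin at the centre of its underside
- mug: Bystander, leave alone: a blue mug, 80 mm across, 95 mm high; origin at the centre of its underside
Things that resemble listed ones, but are neither listed nor needed, are in the scene too. What is shaped like the module but brown or orange is not meant.

How it is judged:
By the outcome, as a careful person would: the job done as asked, in the order asked, and still so for the second after the job is handed in, with the robot touching nothing.
It also fails if it takes over 72 s, if anything falls off the work surface, if the arm or the gripper's body presses on something with over 40 N, if the wrist force passes 120 N, or if a joint passes its speed limit or range.

ROBOT

A 6-joint arm with a two-finger parallel gripper is mounted at the origin on the work surface. World frame = base frame: x ahead of the robot, y to its left, z up, the work surface at z = 0. Lengths are in m, angles in degrees, forces in N, time in s.
With the tool pointing down it reaches from about 0.425 to 1.125 m from the base axis. Payload 14.9 kg.
Tool frame: the origin (TCP) lies midway between the tips of the shut fingers; the grasp point (between the pads) lies 19 mm behind it; y points along the fingers, x is the direction in which the jaws open and shut, and the axes are right-handed (so a half turn about y gives the same grasp; the last joint's range is limited). The gripper opens to 91 mm and grips with 3 to 60 N. Pads are 32 mm wide; open, the fingers measure 118 mm over their backs; the gripper's body (76 mm by 178 mm) begins 60 mm behind the grasp point.
Start: joints at [70.743, 21.709, 99.362, -0, 58.929, -1.908], TCP at [0.209, 0.668, 0.214] pointing down, gripper open.
Joint ranges: [-158.91, 158.91], [-42.39, 125.64], [0.06, 152.35], [-60.88, 240.88], [17.5, 164.5], [-176.32, 176.32]. Speed limits (degrees/s): [108.29, 108.29, 136.94, 180, 180, 180].

INTERFACE

Orientations are given as [roll, pitch, yaw] about the fixed x, y, z axes, in that order (R = Rz(yaw) Ry(pitch) Rx(roll)).
In Python, from plant import manip, cams gives the robot as it stands.
- The arm moves only by the shell command python3 -m jog 'ROWS' [FORCE]. ROWS is JSON, a list of rows, each an object with "grip": the finger opening in cm, from 0 to 9.12; "offset": the shift along the tool's x, y, z in cm, a list of three; "twist": the turn about the tool's y in degrees. In form: [{"grip": grip, "offset": [x, y, z], "twist": twist}, ...]. A call has 1 to 5 rows; each row is the pose to reach, as a shift and turn from the pose measured when the call began, along the tool's axes at that moment; what a row does not reach only later rows make up. A row lasts 1/10 s, in which the tool goes at most 50 mm and 8.59 degrees, less where a joint would pass 70% of its speed; a pose out of reach is approached as far as the arm can. A call with a gripper value outside its range is refused whole. The fingers move at their own pace and stop on an object; FORCE is the grip in N (left out, the last holds). Time passes only in rows, so rows that repeat a pose let the fingers close. It gives the time, the measured TCP pose, the force and the opening at its end, in the units of the state.
- manip.get_state(): the state, without advancing time (a new reading comes with each control period).
- cams.camera(name): name is "side" or "top" or "wrist"; returns a dict with "color" (420x560x3 uint8, red, green, blue), "mtx" (3x3 intrinsics, pixels), "D" ([k1, k2, p1, p2, k3] as OpenCV has them; the pictures are not rectified), "cam_to_world" (4x4, takes a point from camera to world coordinates); the wrist camera has in their place "hand_eye" (4x4, takes a point from camera to tool coordinates, whose origin is the TCP and whose axes are the tool frame's). Camera axes: x right, y down, z forward; pixel columns grow to the right and rows downward; lengths in m; the calibration is good to about 2 mm. A picture is of the moment at which its call begins: read the wrist's pose just before it. There is no depth.
- manip.sign_off(): hands the job in, once; it reports no verdict.
Trained networks look in the newest picture that a camera, given by its name, has taken for a name from the list of things; names that differ only in an ending like _2 or _b are one class to them, and where a whole thing is asked for, a point or a joint stands for the part that bears it (a point fixed in the world has none). Each returns a list of dicts, best first, with "p" (0 to 1); they miss things now and then, are a little off and sometimes report something else, mostly with a low value. They report only what shows in the picture. A call takes as long as a camera call. They do not tell look-alikes from the thing itself.
- cams.recognise(label, camera): "bbox" ([left, top, right, bottom] in pixels, round what is visible of it).
- cams.trace(label, camera): "pixels" (420x560 bool, what is visible of it) and "bbox" ([left, top, right, bottom] in pixels, round what is visible of it).
- cams.spot_point(label, camera): "at" ([column, row] in pixels: a listed point, or the origin of a listed thing).
The state is a dict: "clock": time; "q": joint angles; "joint_vel": joint speeds; "tau": joint torques, N m; "tcp_pos": TCP position; "tool_rot": TCP orientation; "wrist_force": force on the tool from outside, world axes, zero at the start; "moment": the same for the moment, N m; "finger_gap": opening from 0.0 (shut) to 1.0 (fully open).
Only numpy, scipy, OpenCV 4.12 (cv2) and the standard library are available. Lean on these libraries where they do the work, as an engineer would, in place of code of your own. Each camera call takes 0.05 s, during which the arm holds its last target.

## Working session

There is one attempt and no reset: what is moved stays moved. The work goes in short steps, Python scripts to look and compute and a shell command to move; the robot and the scene stay as the last step left them, time stands still between calls to the robot, and variables do not carry over. Pictures are saved under pics/ and viewed, and the job is handed in when it is done.

```bash
ls; mkdir -p pics
cat > h.py <<'E'
import numpy as np, cv2
from plant import manip, cams
from scipy.spatial.transform import Rotation as R
def T_tool(s):
    T=np.eye(4);T[:3,:3]=R.from_euler('xyz',s['tool_rot'],degrees=True).as_matrix();T[:3,3]=s['tcp_pos'];return T
def shot(n,fn=None):
    s=manip.get_state();c=cams.camera(n)
    c['T']=T_tool(s)@np.array(c['hand_eye']) if n=='wrist' else np.array(c['cam_to_world'])
    if fn: cv2.imwrite('pics/'+fn,c['color'][:,:,::-1])
    return c
def ray(c,px):
    u=cv2.undistortPoints(np.array([[px]],float),np.array(c['mtx']),np.array(c['D']))[0,0]
    d=c['T'][:3,:3]@np.array([u[0],u[1],1]);return c['T'][:3,3],d
def at_z(c,px,z):
    o,d=ray(c,px);return o+d*(z-o[2])/d[2]
def proj(c,P):
    Ti=np.linalg.inv(c['T']);r,_=cv2.Rodrigues(Ti[:3,:3])
    return cv2.projectPoints(np.array(P,float).reshape(-1,1,3),r,Ti[:3,3],np.array(c['mtx']),np.array(c['D']))[0][:,0]
E
python3 - <<'E'
from h import *
print(manip.get_state())
for n in ['top','side','wrist']:
    c=shot(n,n+'0.png')
    print(n,c['T'][:3,3].round(3),c['T'][:3,2].round(3))
    for l,z in [('module',0),('block_top',.072),('foot_a',.007),('foot_c',.007),('dock',0),('dock_cone',.026),('dock_groove',.026),('dock_land',.0224)]:
        print(l,[(round(d['p'],2),np.round(d['at']),at_z(c,d['at'],z).round(3)) for d in cams.spot_point(l,n)[:4]])
E
```

```text
pics
{'clock': 0.0, 'q': array([ 7.07411937e+01,  2.17365229e+01,  9.93958788e+01, -1.56963204e-03,
        5.89301357e+01, -1.90711467e+00]), 'joint_vel': array([ 0.06066909, -0.01897533, -0.03181737, -0.08619574,  0.0069656 ,
        0.01083814]), 'tau': array([ 2.23699921e-03, -7.63724470e+01, -4.34371984e+01,  6.51447382e-02,
        4.22851508e-02, -1.22902929e-04]), 'tcp_pos': array([0.20863366, 0.66776228, 0.21331024]), 'tool_rot': array([-8.99992616e+01,  6.25473949e-02,  7.26491196e+01]), 'wrist_force': array([ 0.72701018, -0.11785698,  0.7474375 ]), 'moment': array([-0.01962497,  0.02630481, -0.05916564]), 'finger_gap': 1.001451298650842}
top [ 0.369 -0.035  1.174] [ 0.154  0.013 -0.988]
module [(0.94, array([322., 195.]), array([ 0.588, -0.148,  0.   ])), (0.79, array([418., 291.]), array([ 0.322, -0.388,  0.   ])), (0.69, array([125., 218.]), array([0.541, 0.394, 0.   ])), (0.66, array([379., 196.]), array([ 0.58 , -0.302,  0.   ]))]
block_top [(0.83, array([393., 192.]), array([ 0.577, -0.324,  0.072])), (0.83, array([339., 256.]), array([ 0.418, -0.177,  0.072])), (0.67
[... 2183 characters left out ...]
array([305., 262.]), array([ 0.553, -0.152,  0.026])), (0.69, array([323., 269.]), array([ 0.587, -0.19 ,  0.026])), (0.62, array([271., 171.]), array([0.584, 0.213, 0.026])), (0.26, array([314., 273.]), array([ 0.561, -0.193,  0.026]))]
dock_groove [(0.69, array([281., 192.]), array([0.581, 0.114, 0.026])), (0.56, array([233., 150.]), array([0.504, 0.353, 0.026])), (0.45, array([265., 174.]), array([0.564, 0.206, 0.026]))]
dock_land [(0.74, array([265., 184.]), array([0.55 , 0.169, 0.022])), (0.33, array([355., 220.]), array([ 0.737, -0.059,  0.022]))]
wrist [0.135 0.692 0.385] [ 0.264 -0.081 -0.961]
module []
block_top []
foot_a []
foot_c []
dock []
dock_cone []
dock_groove []
dock_land []
```

View pics/top0.png

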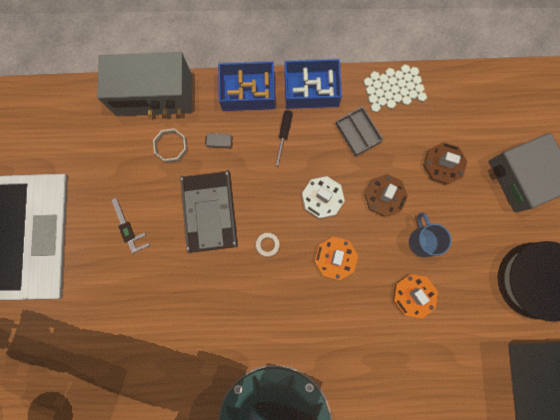

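View pics/side0.png

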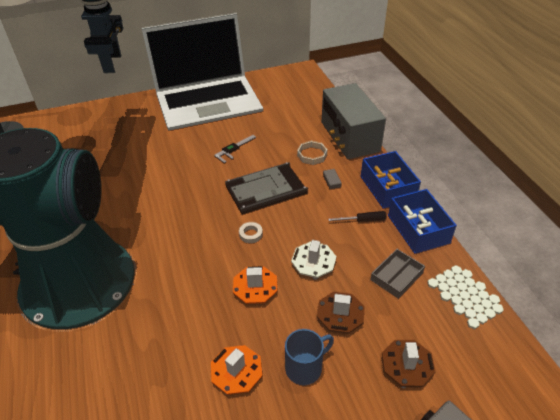

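The white module is at top pixel (322,196) and side (314,258). The dock is at top (208,211). Zooming in on both.

Run:
```python
import cv2
a=cv2.imread('pics/top0.png');b=cv2.imread('pics/side0.png')
m=lambda i,x,y,w,h:cv2.resize(i[y:y+h,x:x+w],(400,300),interpolation=cv2.INTER_CUBIC)
cv2.imwrite('pics/z0.png',cv2.vconcat([cv2.hconcat([m(a,282,165,80,60),m(b,274,225,80,60)]),cv2.hconcat([m(a,148,164,120,90),m(b,206,140,120,90)])]))
```

```text
(no output)
```

View pics/z0.png

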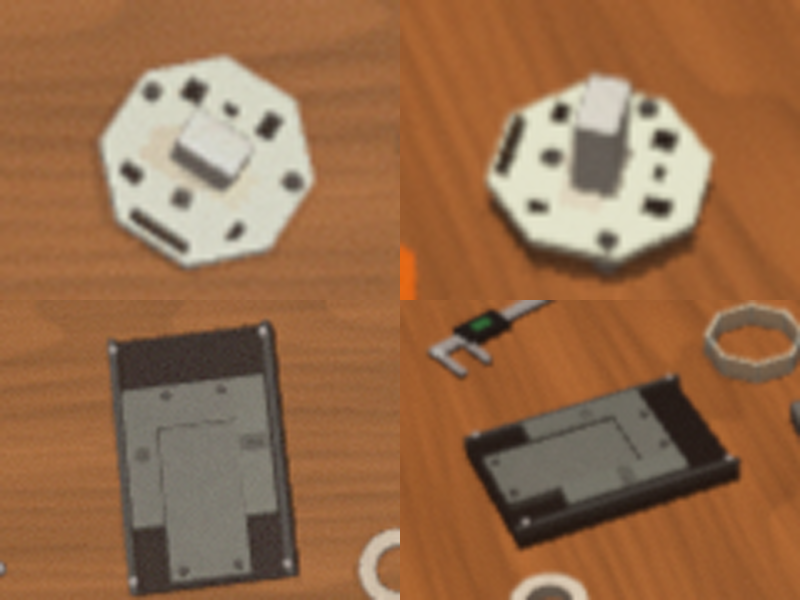

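The seats already show: cone at about top (191,210), groove at (224,206), both toward the dock's -x. The screw heads above the feet give the module's yaw, so I'll work out rough poses from those.

Run:
```python
from h import *
c=shot('top')
def zz(x,y): return (282+x*.2,165+y*.2)
def dz(x,y): return (148+x*.3,164+(y-300)*.3)
a,b,f=[at_z(c,zz(*p),.022) for p in [(150,92),(292,180),(181,197)]]
h=at_z(c,zz(158,232),.03);bt=at_z(c,zz(220,133),.072)
print(a,b,f,h,bt); d=a-b; print(np.linalg.norm(d),np.degrees(np.arctan2(-d[0],d[1])),'mid',(a+b)/2)
cor=[at_z(c,dz(*p),.022) for p in [(113,346),(265,329),(288,566),(134,583)]]
print(np.round(cor,4)); cen=np.mean(cor,0);print('cen',cen)
x=(cor[0]+cor[1]-cor[2]-cor[3])/2;print(np.linalg.norm(x),np.degrees(np.arctan2(x[1],x[0])))
co,gr=at_z(c,dz(143,455),.024),at_z(c,dz(252,441),.024);print('cone,groove',co,gr,np.linalg.norm(co-gr))
```

```text
[ 0.61683077 -0.12045713  0.022     ] [ 0.5660535  -0.19436848  0.022     ] [ 0.55881811 -0.13453621  0.022     ] [ 0.53908343 -0.12079099  0.03      ] [ 0.58328029 -0.1517707   0.072     ]
0.08967283335176707 -34.48915549560903 mid [ 0.59144214 -0.15741281  0.022     ]
[[0.6447 0.2323 0.022 ]
 [0.6545 0.1077 0.022 ]
 [0.4604 0.0921 0.022 ]
 [0.4508 0.2151 0.022 ]]
cen [0.55259893 0.16180812 0.022     ]
0.19464862940251412 4.852810877411938
cone,groove [0.55338738 0.20737025 0.024     ] [0.56185505 0.11923741 0.024     ] 0.08853868733295814
```

```bash
cat >> h.py <<'E'
def go(p,yaw):
    s=manip.get_state();T=T_tool(s);d=T[:3,:3].T@(np.array(p)-T[:3,3])
    cy=np.degrees(np.arctan2(T[1,0],T[0,0]));tw=-((yaw-cy+180)%360-180)
    print('clk',s['clock'],'tcp',T[:3,3].round(4),'rot',np.round(s['tool_rot'],2),'F',np.round(s['wrist_force'],2),'gap',round(s['finger_gap'],3));print('offset cm',(d*100).round(2),'twist',round(tw,2))
E
python3 -c "
from h import *
go((.55,.17,.27),5)"
python3 -m jog '[{"grip":6,"offset":[-15,-5,-18],"twist":30},{"grip":6,"offset":[-15,-5,-18],"twist":30},{"grip":6,"offset":[-15,-5,-18],"twist":30},{"grip":6,"offset":[-15,-5,-18],"twist":30},{"grip":6,"offset":[-15,-5,-18],"twist":30}]'
python3 -c "
from h import *
go((.55,.17,.27),5)"
```

```text
clk 1.4 tcp [0.2087 0.6682 0.2139] rot [-90.     0.    72.65] F [-0.03 -0.86 -0.06] gap 1.002
offset cm [-37.38  -5.61 -47.43] twist 67.65
clock: 1.9
tcp_pos: [0.3368, 0.4693, 0.2647]
tool_rot: [-90.0, -0.0, 42.5]
wrist_force: [1.4, 0.8, -0.2]
finger_gap: 0.661
clk 1.9 tcp [0.3368 0.4693 0.2647] rot [-9.000e+01 -3.000e-02  4.247e+01] F [ 1.4   0.76 -0.18] gap 0.661
offset cm [ -4.48  -0.54 -36.47] twist 37.47
```

```bash
python3 -m jog '[{"grip":6,"offset":[-4.5,-0.5,-36.5],"twist":37.5},{"grip":6,"offset":[-4.5,-0.5,-36.5],"twist":37.5},{"grip":6,"offset":[-4.5,-0.5,-36.5],"twist":37.5},{"grip":6,"offset":[-4.5,-0.5,-36.5],"twist":37.5},{"grip":6,"offset":[-4.5,-0.5,-36.5],"twist":37.5}]'
python3 -c "
from h import *
go((.55,.17,.27),5)"
```

```text
clock: 2.4
tcp_pos: [0.4815, 0.2657, 0.2681]
tool_rot: [-90.0, -0.1, 4.6]
wrist_force: [1.2, 0.3, -0.3]
finger_gap: 0.657
clk 2.4 tcp [0.4815 0.2657 0.2681] rot [-8.997e+01 -6.000e-02  4.640e+00] F [ 1.16  0.26 -0.27] gap 0.657
offset cm [  6.06  -0.18 -10.09] twist -0.36
```

```bash
python3 -m jog '[{"grip":6,"offset":[6,0,-10],"twist":-0.4},{"grip":6,"offset":[6,0,-10],"twist":-0.4},{"grip":6,"offset":[6,0,-10],"twist":-0.4},{"grip":6,"offset":[6,0,-10],"twist":-0.4},{"grip":6,"offset":[6,0,-10],"twist":-0.4}]'
python3 - <<'E'
from h import *
go((.55,.17,.27),5)
c=shot('wrist','w1.png')
for l,z in [('dock',0),('dock_cone',.026),('dock_groove',.026),('dock_land',.0224)]:
    print(l,[(round(d['p'],2),np.round(d['at']),at_z(c,d['at'],z).round(4)) for d in cams.spot_point(l,'wrist')[:4]])
E
```

```text
clock: 2.9
tcp_pos: [0.5491, 0.171, 0.2681]
tool_rot: [-90.0, -0.0, 5.0]
wrist_force: [-0.2, 0.3, 0.6]
finger_gap: 0.662
clk 2.9 tcp [0.5491 0.171  0.2681] rot [-8.996e+01 -5.000e-02  5.000e+00] F [-0.18  0.29  0.62] gap 0.662
offset cm [ 0.08 -0.19 -0.11] twist -0.0
dock [(0.95, array([298., 182.]), array([0.5774, 0.1667, 0.    ]))]
dock_cone [(0.65, array([300., 151.]), array([0.5742, 0.2103, 0.026 ])), (0.28, array([298., 222.]), array([0.5808, 0.1209, 0.026 ]))]
dock_groove [(0.93, array([297., 223.]), array([0.5791, 0.1189, 0.026 ]))]
dock_land [(0.81, array([268., 182.]), array([0.5376, 0.1678, 0.0224]))]
```

View pics/w1.png

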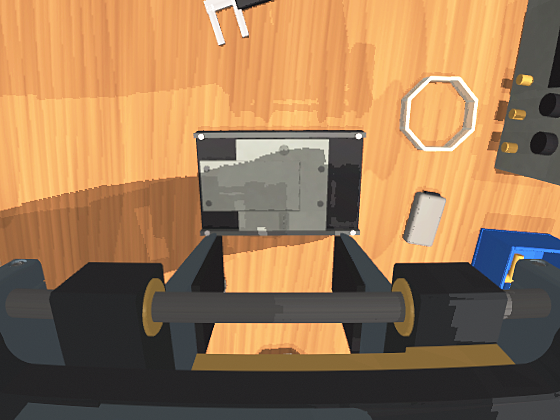

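Run:
```python
import cv2
a=cv2.imread('pics/w1.png')
cv2.imwrite('pics/w1z.png',cv2.resize(a[120:245,185:375],(760,500),interpolation=cv2.INTER_CUBIC))
```

```text
(no output)
```

View pics/w1z.png

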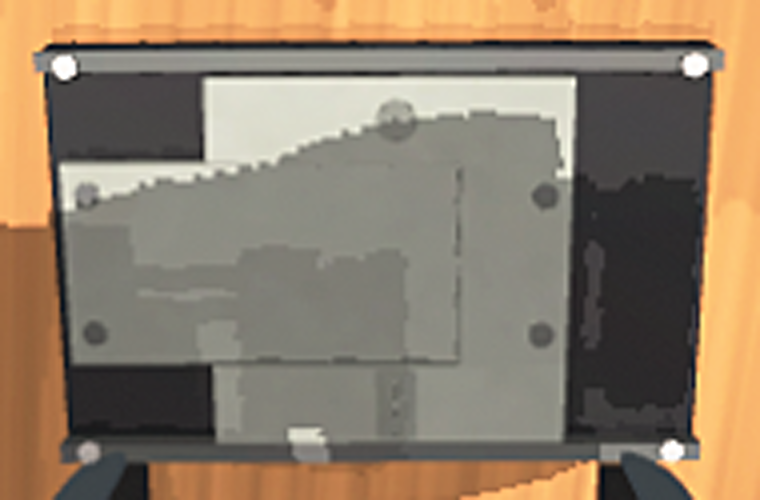

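The cone is at wrist pixel (284,150) and the groove at (284,219). The rail screws at the corners are clear.

Run:
```python
from h import *
c=shot('wrist')
z=lambda x,y:(185+x/4-.4,120+y/4-.4)
cor=np.array([at_z(c,z(*p),.022) for p in [(64,67),(695,66),(672,450),(88,452)]]);print(cor.round(4),cor.mean(0))
x=(cor[1]+cor[2]-cor[0]-cor[3]);yaw=np.degrees(np.arctan2(x[1],x[0]));print('yaw',yaw,np.linalg.norm(x)/2)
a=at_z(c,z(397,120),.025);b=at_z(c,z(396,398),.025);d=a-b
print(a,b,np.linalg.norm(d),np.degrees(np.arctan2(-d[0],d[1])))
M=R.from_euler('z',yaw,degrees=True).as_matrix()
o=cor.mean(0)+M@[.025,0,0];print('dock origin',o)
print('cone/groove in dock',M.T@(a-o),M.T@(b-o))
```

```text
[[0.4514 0.218  0.022 ]
 [0.6425 0.2355 0.022 ]
 [0.6537 0.1125 0.022 ]
 [0.4629 0.0947 0.022 ]] [0.55263549 0.16514694 0.022     ]
yaw 5.291710490725624 0.19176083789805834
[0.55364748 0.21107478 0.025     ] [0.5616667  0.12311271 0.025     ] 0.08832686065390206 5.209069042007115
dock origin [0.57752894 0.16745261 0.022     ]
cone/groove in dock [-0.01975656  0.04563876  0.003     ] [-0.01988396 -0.042688    0.003     ]
```

```bash
python3 -c "
from h import *
go((.579,-.149,.26),-34.5)"
```

```text
clk 3.2 tcp [0.5489 0.1717 0.2682] rot [-8.997e+01 -7.000e-02  5.110e+00] F [-0.06  0.78  0.38] gap 0.657
offset cm [  0.13   0.8  -32.21] twist 39.61
```

```bash
python3 -m jog '[{"grip":6,"offset":[0.1,0.8,-32.2],"twist":39.6},{"grip":6,"offset":[0.1,0.8,-32.2],"twist":39.6},{"grip":6,"offset":[0.1,0.8,-32.2],"twist":39.6},{"grip":6,"offset":[0.1,0.8,-32.2],"twist":39.6},{"grip":6,"offset":[0.1,0.8,-32.2],"twist":39.6}]'
python3 -c "
from h import *
go((.579,-.149,.26),-34.5)"
```

```text
clock: 3.7
tcp_pos: [0.572, -0.0795, 0.2621]
tool_rot: [-89.9, -0.1, -34.8]
wrist_force: [0.5, 0.6, -0.0]
finger_gap: 0.656
clk 3.7 tcp [ 0.572  -0.0795  0.2621] rot [-8.992e+01 -6.000e-02 -3.478e+01] F [ 0.51  0.58 -0.02] gap 0.656
offset cm [ 4.54  0.2  -5.31] twist -0.28
```

```bash
python3 -m jog '[{"grip":6,"offset":[4.5,0.2,-5.3],"twist":-0.3},{"grip":6,"offset":[4.5,0.2,-5.3],"twist":-0.3},{"grip":6,"offset":[4.5,0.2,-5.3],"twist":-0.3},{"grip":6,"offset":[4.5,0.2,-5.3],"twist":-0.3}]'
python3 - <<'E'
from h import *
go((.579,-.149,.26),-34.5)
c=shot('wrist','w2.png')
for l,z in [('module',0),('block_top',.072),('foot_a',.022)]:
    print(l,[(round(d['p'],2),np.round(d['at']),at_z(c,d['at'],z).round(4)) for d in cams.spot_point(l,'wrist')[:4]])
E
```

```text
clock: 4.1
tcp_pos: [0.5787, -0.1483, 0.2599]
tool_rot: [-89.9, -0.0, -34.5]
wrist_force: [0.1, 0.4, 0.5]
finger_gap: 0.659
clk 4.1 tcp [ 0.5787 -0.1483  0.2599] rot [-8.991e+01 -4.000e-02 -3.450e+01] F [0.13 0.38 0.52] gap 0.659
offset cm [ 0.07 -0.01 -0.04] twist -0.0
module [(0.93, array([287., 179.]), array([ 0.5887, -0.1554,  0.    ])), (0.69, array([342., 265.]), array([ 0.5846, -0.2992,  0.    ])), (0.58, array([194., 267.]), array([ 0.4116, -0.1851,  0.    ]))]
block_top [(0.8, array([176., 280.]), array([ 0.418 , -0.1694,  0.072 ])), (0.62, array([275., 190.]), array([ 0.577, -0.146,  0.072]))]
foot_a [(0.94, array([287., 211.]), array([ 0.5675, -0.1856,  0.022 ])), (0.93, array([291., 141.]), array([ 0.6198, -0.1166,  0.022 ])), (0.88, array([313., 269.]), array([ 0.5511, -0.272 ,  0.022 ])), (0.86, array([162., 278.]), array([ 0.3757, -0.1674,  0.022 ]))]
```

View pics/w2.png

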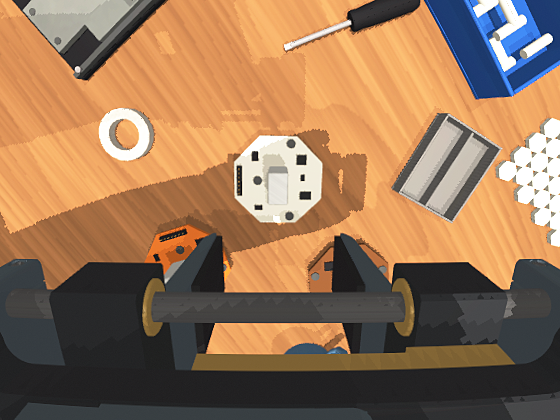

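Run:
```python
import cv2
a=cv2.imread('pics/w2.png')
cv2.imwrite('pics/w2z.png',cv2.resize(a[125:235,205:355],(750,550),interpolation=cv2.INTER_CUBIC))
```

```text
(no output)
```

View pics/w2z.png

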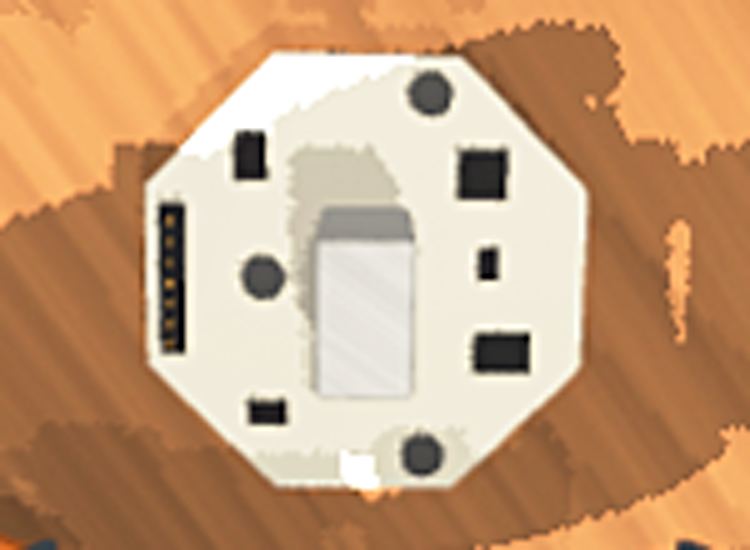

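```bash
python3 - <<'E'
from h import *
c=shot('wrist')
z=lambda x,y:(205+x/5-.4,125+y/5-.4)
a,b,f=[at_z(c,z(*p),.023) for p in [(430,93),(422,455),(263,278)]]
bt=at_z(c,z(365,318),.072);d=a-b;yaw=np.degrees(np.arctan2(-d[0],d[1]));m=(a+b)/2
print(np.linalg.norm(d),yaw,m,f,np.linalg.norm(f-m));M=R.from_euler('z',yaw,degrees=True).as_matrix()
print('block from feet',m+M@[-.015,0,0],'direct',bt)
E
python3 -c "
from h import *
go((.5785,-.148,.09),-34)"
```

```text
0.0899963818630471 -35.088527600366675 [ 0.59230149 -0.15399585  0.023     ] [ 0.55949094 -0.13125154  0.023     ] 0.03992287400594248
block from feet [ 0.58002752 -0.14537323  0.023     ] direct [ 0.58036674 -0.14507253  0.072     ]
clk 4.35 tcp [ 0.5788 -0.1476  0.2601] rot [-8.991e+01 -6.000e-02 -3.440e+01] F [-0.57  0.8  -0.86] gap 0.656
offset cm [-0.02 17.01 -0.08] twist -0.4
```

```bash
python3 -c "
from h import *
go((.58,-.146,.043),-35.1)"
python3 -m jog '[{"grip":6,"offset":[0,5,0.2],"twist":0.7},{"grip":6,"offset":[0,10,0.2],"twist":0.7},{"grip":6,"offset":[0,13,0.2],"twist":0.7},{"grip":6,"offset":[0,16,0.2],"twist":0.7},{"grip":6,"offset":[0,16,0.2],"twist":0.7}]'
python3 -c "
from h import *
go((.58,-.146,.043),-35.1)"
```

```text
clk 4.35 tcp [ 0.5788 -0.1476  0.2601] rot [-8.991e+01 -6.000e-02 -3.440e+01] F [-0.57  0.8  -0.86] gap 0.656
offset cm [-2.000e-02  2.171e+01  1.700e-01] twist 0.7
clock: 4.85
tcp_pos: [0.578, -0.1445, 0.0967]
tool_rot: [-90.0, 0.3, -35.0]
wrist_force: [-0.5, 0.3, 0.6]
finger_gap: 0.662
clk 4.85 tcp [ 0.578  -0.1445  0.0967] rot [-90.02   0.26 -35.05] F [-0.48  0.26  0.65] gap 0.662
offset cm [ 0.27  5.37 -0.  ] twist 0.05
```

```bash
python3 -m jog '[{"grip":6,"offset":[0.2,2,0],"twist":0},{"grip":6,"offset":[0.2,4,0],"twist":0},{"grip":6,"offset":[0.2,5.4,0],"twist":0},{"grip":6,"offset":[0.2,5.4,0],"twist":0},{"grip":6,"offset":[0.2,5.4,0],"twist":0}]'
python3 - <<'E'
from h import *
go((.58,-.146,.043),-35.1)
shot('wrist','w3.png')
E
```

```text
clock: 5.35
tcp_pos: [0.58, -0.1456, 0.0437]
tool_rot: [-90.0, 0.2, -35.0]
wrist_force: [-0.6, 0.4, -0.2]
finger_gap: 0.66
clk 5.35 tcp [ 0.58   -0.1456  0.0437] rot [-90.     0.21 -35.04] F [-0.6   0.41 -0.23] gap 0.66
offset cm [ 0.03  0.07 -0.03] twist 0.06
```

View pics/w3.png

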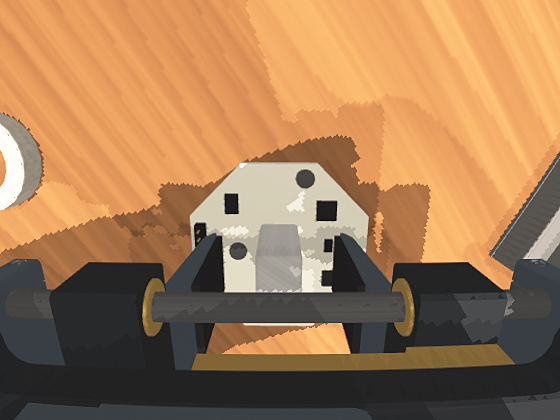

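The block (256–302 px) sits centred between the fingers, so I'm closing.

```bash
python3 -m jog '[{"grip":1.8,"offset":[0,0,0],"twist":0},{"grip":1.8,"offset":[0,0,0],"twist":0},{"grip":1.8,"offset":[0,0,0],"twist":0},{"grip":1.8,"offset":[0,0,0],"twist":0},{"grip":1.8,"offset":[0,0,0],"twist":0}]' 40
python3 -m jog '[{"grip":1.8,"offset":[0,0,0],"twist":0},{"grip":1.8,"offset":[0,0,0],"twist":0},{"grip":1.8,"offset":[0,0,0],"twist":0}]'
python3 -c "
from h import *
go((.58,-.146,.043),-35.1)"
```

```text
clock: 5.9
tcp_pos: [0.5802, -0.1457, 0.044]
tool_rot: [-90.0, 0.2, -35.0]
wrist_force: [0.1, -0.0, 0.0]
finger_gap: 0.254
clock: 6.2
tcp_pos: [0.5802, -0.1457, 0.044]
tool_rot: [-90.0, 0.2, -35.0]
wrist_force: [-0.2, 0.1, 0.6]
finger_gap: 0.236
clk 6.2 tcp [ 0.5802 -0.1457  0.044 ] rot [-89.99   0.18 -35.05] F [-0.16  0.06  0.57] gap 0.236
offset cm [ 0.    0.1  -0.03] twist 0.05
```

```bash
python3 -m jog '[{"grip":1.8,"offset":[0,-0.5,0],"twist":0},{"grip":1.8,"offset":[0,-2,0],"twist":0},{"grip":1.8,"offset":[0,-4,0],"twist":0},{"grip":1.8,"offset":[0,-6.5,0],"twist":0},{"grip":1.8,"offset":[0,-9,0],"twist":0}]'
python3 - <<'E'
from h import *
go((.56,.16,.14),5.2)
shot('wrist','w4.png')
E
```

```text
clock: 6.7
tcp_pos: [0.5802, -0.1458, 0.1358]
tool_rot: [-90.0, 0.2, -35.0]
wrist_force: [-0.0, 0.3, -2.8]
finger_gap: 0.239
clk 6.7 tcp [ 0.5802 -0.1458  0.1358] rot [-89.99   0.18 -35.05] F [-0.05  0.33 -2.79] gap 0.239
offset cm [-19.22  -0.35  23.88] twist -40.25
```

View pics/w4.png

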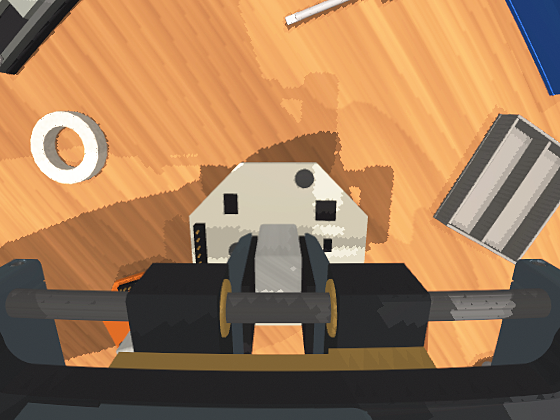

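Held, with the module level and squared to the tool. Heading to the dock, 8 mm to +x of the visually expected seats.

```bash
python3 -c "
from h import *
go((.5508,.1654,.13),5.25)"
python3 -m jog '[{"grip":1.8,"offset":[-4,-0.2,5],"twist":-8},{"grip":1.8,"offset":[-8,-0.2,10],"twist":-16},{"grip":1.8,"offset":[-12,0,15],"twist":-24},{"grip":1.8,"offset":[-16,0,20],"twist":-32},{"grip":1.8,"offset":[-20,0.5,23.8],"twist":-40.3}]'
python3 -c "
from h import *
go((.5508,.1654,.13),5.25)"
```

```text
clk 6.75 tcp [ 0.5823 -0.1464  0.1399] rot [-89.9   -0.09 -35.04] F [ 4.93 -1.54  1.68] gap 0.243
offset cm [-20.49   1.    23.72] twist -40.29
clock: 7.25
tcp_pos: [0.5631, 0.1049, 0.1389]
tool_rot: [-90.0, -0.2, 5.6]
wrist_force: [1.2, 0.2, -3.2]
finger_gap: 0.24
clk 7.25 tcp [0.5631 0.1049 0.1389] rot [-89.98  -0.21   5.58] F [ 1.22  0.19 -3.24] gap 0.24
offset cm [-0.64  0.89  6.14] twist 0.33
```

```bash
python3 -m jog '[{"grip":1.8,"offset":[-0.3,0,3],"twist":0.3},{"grip":1.8,"offset":[-0.6,0.5,6],"twist":0.3},{"grip":1.8,"offset":[-0.7,2,6.1],"twist":0.3},{"grip":1.8,"offset":[-0.7,3.5,6.1],"twist":0.3},{"grip":1.8,"offset":[-0.7,3.5,6.1],"twist":0.3}]'
python3 - <<'E'
from h import *
go((.5508,.1654,.075),5.25)
c=shot('wrist','w5.png');shot('side','s5.png');shot('top','t5.png')
go((.5508,.1654,.075),5.25)
E
```

```text
clock: 7.75
tcp_pos: [0.549, 0.164, 0.1018]
tool_rot: [-90.0, -0.0, 5.3]
wrist_force: [-0.1, -0.5, -3.3]
finger_gap: 0.24
clk 7.75 tcp [0.549  0.164  0.1018] rot [-9.002e+01 -1.000e-02  5.260e+00] F [-0.14 -0.46 -3.34] gap 0.24
offset cm [0.19 2.68 0.13] twist 0.01
clk 7.9 tcp [0.5507 0.1642 0.104 ] rot [-89.98  -0.2    5.21] F [ 0.23  0.61 -2.84] gap 0.241
offset cm [0.01 2.9  0.12] twist -0.04
```

View pics/w5.png

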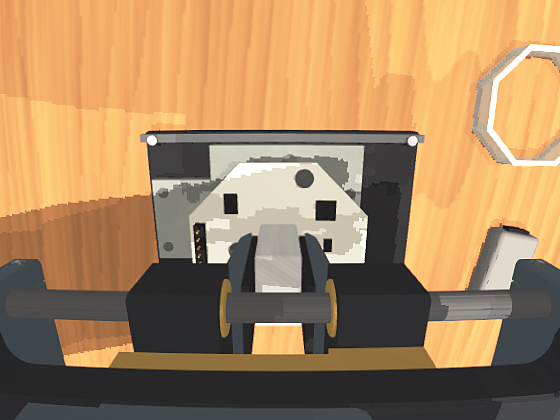

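View pics/s5.png

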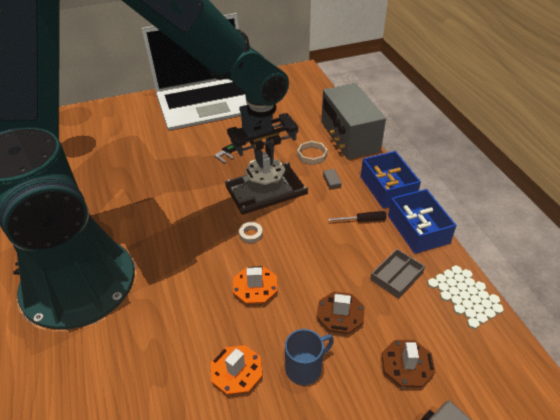

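The module hangs over the dock, aligned with the plate. Descending to 3 mm above the strips.

```bash
python3 -m jog '[{"grip":1.8,"offset":[0,1,0.1],"twist":0},{"grip":1.8,"offset":[0,2,0.1],"twist":0},{"grip":1.8,"offset":[0,2.8,0.1],"twist":0},{"grip":1.8,"offset":[0,3,0.1],"twist":0},{"grip":1.8,"offset":[0,3,0.1],"twist":0}]'
python3 -m jog '[{"grip":1.8,"offset":[0,0,0],"twist":0},{"grip":1.8,"offset":[0,0,0],"twist":0},{"grip":1.8,"offset":[0,0,0],"twist":0}]'
python3 -c "
from h import *
go((.5508,.1654,.070),5.25)"
```

```text
clock: 8.4
tcp_pos: [0.5504, 0.1651, 0.0734]
tool_rot: [-90.0, -0.1, 5.2]
wrist_force: [0.1, 0.0, -3.4]
finger_gap: 0.24
clock: 8.7
tcp_pos: [0.5506, 0.1651, 0.0737]
tool_rot: [-90.0, -0.2, 5.2]
wrist_force: [-0.6, -0.1, -3.7]
finger_gap: 0.243
clk 8.7 tcp [0.5506 0.1651 0.0737] rot [-89.99  -0.17   5.21] F [-0.62 -0.09 -3.66] gap 0.243
offset cm [0.02 0.37 0.03] twist -0.04
```

```bash
python3 -m jog '[{"grip":1.8,"offset":[0,0.1,0],"twist":0},{"grip":1.8,"offset":[0,0.2,0],"twist":0},{"grip":1.8,"offset":[0,0.25,0],"twist":0},{"grip":1.8,"offset":[0,0.25,0],"twist":0},{"grip":1.8,"offset":[0,0.25,0],"twist":0}]'
python3 -m jog '[{"grip":1.8,"offset":[0,0.05,0],"twist":0},{"grip":1.8,"offset":[0,0.05,0],"twist":0},{"grip":1.8,"offset":[0,0.05,0],"twist":0}]'
```

```text
clock: 9.2
tcp_pos: [0.5506, 0.1651, 0.0712]
tool_rot: [-90.0, -0.2, 5.2]
wrist_force: [-0.6, 0.9, -2.1]
finger_gap: 0.238
clock: 9.5
tcp_pos: [0.5506, 0.1651, 0.0707]
tool_rot: [-90.0, -0.2, 5.2]
wrist_force: [-0.5, -0.5, -3.2]
finger_gap: 0.242
```

```bash
python3 -m jog '[{"grip":1.8,"offset":[0,0.05,0],"twist":0},{"grip":1.8,"offset":[0,0.05,0],"twist":0},{"grip":1.8,"offset":[0,0.05,0],"twist":0}]'
```

```text
clock: 9.8
tcp_pos: [0.5506, 0.1651, 0.0702]
tool_rot: [-90.0, -0.2, 5.2]
wrist_force: [-0.3, -0.4, -2.9]
finger_gap: 0.238
```

```bash
python3 -m jog '[{"grip":1.8,"offset":[0,0.03,0],"twist":0},{"grip":1.8,"offset":[0,0.03,0],"twist":0},{"grip":1.8,"offset":[0,0.03,0],"twist":0}]'
python3 -c "
from h import *
go((.5508,.1654,.070),5.25);print(manip.get_state()['moment'])"
```

```text
clock: 10.1
tcp_pos: [0.5506, 0.1652, 0.07]
tool_rot: [-90.0, -0.2, 5.2]
wrist_force: [-0.7, 0.4, -1.5]
finger_gap: 0.241
clk 10.1 tcp [0.5506 0.1652 0.07  ] rot [-89.99  -0.17   5.22] F [-0.68  0.43 -1.53] gap 0.241
offset cm [ 0.02 -0.    0.02] twist -0.03
[-0.08185335  0.16458673  0.02128549]
```

Contact on the strips at TCP z=0.070, exactly the predicted height. Sliding toward -x with light pressure.

```bash
python3 -m jog '[{"grip":1.8,"offset":[-0.1,0.02,0],"twist":0},{"grip":1.8,"offset":[-0.2,0.02,0],"twist":0},{"grip":1.8,"offset":[-0.3,0.02,0],"twist":0},{"grip":1.8,"offset":[-0.3,0.02,0],"twist":0}]'
```

```text
clock: 10.5
tcp_pos: [0.5474, 0.1648, 0.0697]
tool_rot: [-90.0, -0.2, 5.2]
wrist_force: [0.5, 1.2, -0.6]
finger_gap: 0.241
```

```bash
python3 -m jog '[{"grip":1.8,"offset":[-0.1,0.02,0],"twist":0},{"grip":1.8,"offset":[-0.2,0.02,0],"twist":0},{"grip":1.8,"offset":[-0.2,0.02,0],"twist":0}]'
```

```text
clock: 10.8
tcp_pos: [0.5449, 0.1646, 0.0693]
tool_rot: [-90.0, -0.1, 5.2]
wrist_force: [0.3, 0.0, -3.7]
finger_gap: 0.244
```

The load fell off at x=0.5449, so the feet are over the mouths. Easing down and on.

```bash
python3 -m jog '[{"grip":1.8,"offset":[-0.1,0.05,0],"twist":0},{"grip":1.8,"offset":[-0.1,0.1,0],"twist":0},{"grip":1.8,"offset":[-0.1,0.1,0],"twist":0}]'
```

```text
clock: 11.1
tcp_pos: [0.5437, 0.1644, 0.0681]
tool_rot: [-90.0, -0.1, 5.2]
wrist_force: [-1.1, -0.5, -3.8]
finger_gap: 0.239
```

```bash
python3 -m jog '[{"grip":1.8,"offset":[0,0.05,0],"twist":0},{"grip":1.8,"offset":[0,0.05,0],"twist":0},{"grip":1.8,"offset":[0,0.05,0],"twist":0}]'
python3 -c "
from h import *
go((.5428,.1647,.0664),5.25);print(manip.get_state()['moment'])"
```

```text
clock: 11.4
tcp_pos: [0.5438, 0.1644, 0.0678]
tool_rot: [-90.0, -0.1, 5.2]
wrist_force: [-2.6, -0.7, 4.4]
finger_gap: 0.242
clk 11.4 tcp [0.5438 0.1644 0.0678] rot [-90.    -0.09   5.22] F [-2.61 -0.69  4.41] gap 0.242
offset cm [-0.09  0.14  0.03] twist -0.03
[-0.2415246   0.5381629   0.05274794]
```

The flank pushes toward -x, so I move a bit further -x and down.

```bash
python3 -m jog '[{"grip":1.8,"offset":[-0.05,-0.03,0],"twist":0},{"grip":1.8,"offset":[-0.12,-0.02,0],"twist":0},{"grip":1.8,"offset":[-0.12,0.0,0],"twist":0}]'
python3 -m jog '[{"grip":1.8,"offset":[0,0.05,0],"twist":0},{"grip":1.8,"offset":[0,0.08,0],"twist":0},{"grip":1.8,"offset":[0,0.08,0],"twist":0}]'
```

```text
clock: 11.7
tcp_pos: [0.5424, 0.1643, 0.0677]
tool_rot: [-90.0, -0.1, 5.2]
wrist_force: [-0.5, 0.6, -3.9]
finger_gap: 0.241
clock: 12.0
tcp_pos: [0.5424, 0.1643, 0.0669]
tool_rot: [-90.0, -0.1, 5.2]
wrist_force: [-0.5, 0.5, -0.5]
finger_gap: 0.24
```

Half a millimetre from home height with only about 3 N on. Letting go so it settles under its own weight.

```bash
python3 -m jog '[{"grip":2.6,"offset":[0,0,0],"twist":0},{"grip":3.2,"offset":[0,0,0],"twist":0},{"grip":4,"offset":[0,0,0],"twist":0},{"grip":4.5,"offset":[0,0,0],"twist":0},{"grip":4.5,"offset":[0,0,0],"twist":0}]'
python3 -m jog '[{"grip":4.5,"offset":[0,-1.5,0],"twist":0},{"grip":4.5,"offset":[0,-4,0],"twist":0},{"grip":4.5,"offset":[0,-7,0],"twist":0},{"grip":2,"offset":[0,-12,0],"twist":0},{"grip":0,"offset":[0,-14,0],"twist":0}]'
python3 - <<'E'
from h import *
go((.5428,.1647,.0664),5.25)
c=shot('wrist','w6.png')
import cv2
i=cv2.imread('pics/w6.png');cv2.imwrite('pics/w6z.png',cv2.resize(i[90:300,140:420],(800,600),interpolation=cv2.INTER_CUBIC))
E
```

```text
clock: 12.5
tcp_pos: [0.5424, 0.1644, 0.0669]
tool_rot: [-90.0, -0.1, 5.2]
wrist_force: [-0.3, -0.0, -0.6]
finger_gap: 0.495
clock: 13.0
tcp_pos: [0.5438, 0.1647, 0.2122]
tool_rot: [-89.9, -0.4, 5.2]
wrist_force: [0.8, -0.5, 0.1]
finger_gap: 0.348
clk 13.0 tcp [0.5438 0.1647 0.2122] rot [-89.95  -0.37   5.22] F [ 0.82 -0.48  0.05] gap 0.348
offset cm [-1.900e-01  1.458e+01 -1.000e-02] twist -0.03
```

View pics/w6z.png

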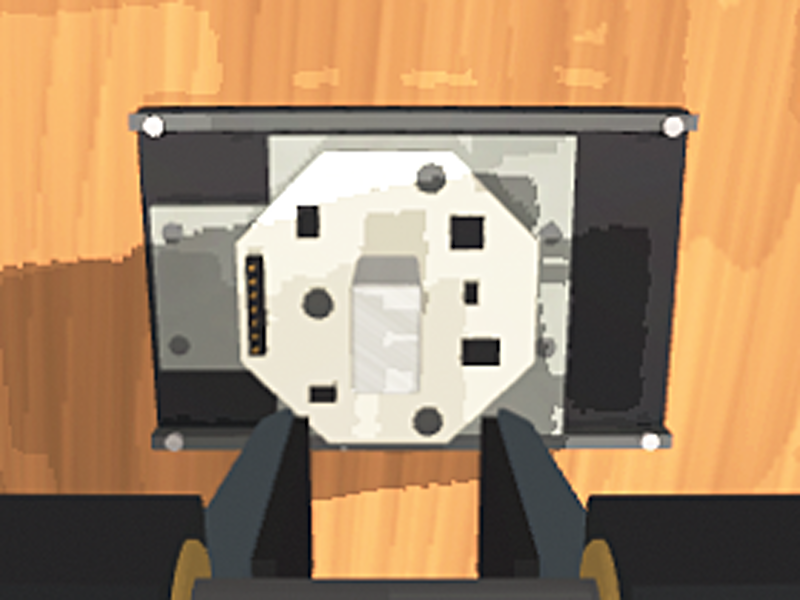

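The module sits level and squared on the plate, feet a and b over the seats (zoomed at (431,178) and (428,421)). Shutting the fingers and lowering to just above the block's top (0.0944 expected).

```bash
python3 -m jog '[{"grip":0,"offset":[-0.1,2,0],"twist":0},{"grip":0,"offset":[-0.1,4,0],"twist":0},{"grip":0,"offset":[-0.1,6,0],"twist":0},{"grip":0,"offset":[-0.1,8,0],"twist":0},{"grip":0,"offset":[-0.1,9.5,0],"twist":0}]'
python3 -m jog '[{"grip":0,"offset":[0,0,0],"twist":0},{"grip":0,"offset":[0,0,0],"twist":0},{"grip":0,"offset":[0,0,0],"twist":0}]'
python3 -c "
from h import *
go((.5424,.1644,.0944),5.25)"
```

```text
clock: 13.55
tcp_pos: [0.5441, 0.165, 0.1182]
tool_rot: [-89.9, -0.5, 5.2]
wrist_force: [0.7, 0.1, -0.3]
finger_gap: 0.006
clock: 13.85
tcp_pos: [0.5447, 0.1652, 0.1192]
tool_rot: [-89.9, -0.6, 5.2]
wrist_force: [-0.9, -0.5, 0.5]
finger_gap: 0.004
clk 13.85 tcp [0.5447 0.1652 0.1192] rot [-89.92  -0.55   5.22] F [-0.91 -0.48  0.49] gap 0.004
offset cm [-0.26  2.48 -0.06] twist -0.03
```

```bash
python3 -m jog '[{"grip":0,"offset":[-0.25,1,0],"twist":0},{"grip":0,"offset":[-0.25,2,0],"twist":0},{"grip":0,"offset":[-0.25,2.2,0],"twist":0},{"grip":0,"offset":[-0.25,2.2,0],"twist":0},{"grip":0,"offset":[-0.25,2.2,0],"twist":0}]'
python3 -c "
from h import *
go((.5424,.1644,.0944),5.25)"
```

```text
clock: 14.35
tcp_pos: [0.5425, 0.165, 0.0972]
tool_rot: [-89.9, -0.5, 5.2]
wrist_force: [0.0, -0.2, 1.2]
finger_gap: 0.006
clk 14.35 tcp [0.5425 0.165  0.0972] rot [-89.92  -0.54   5.22] F [ 0.05 -0.22  1.16] gap 0.006
offset cm [-0.02  0.28 -0.06] twist -0.03
```

```bash
python3 -m jog '[{"grip":0,"offset":[0,0.1,-0.03],"twist":0},{"grip":0,"offset":[0,0.2,-0.05],"twist":0},{"grip":0,"offset":[0,0.24,-0.05],"twist":0},{"grip":0,"offset":[0,0.24,-0.05],"twist":0}]'
python3 -m jog '[{"grip":0,"offset":[0,0.03,0],"twist":0},{"grip":0,"offset":[0,0.03,0],"twist":0}]'
python3 -m jog '[{"grip":0,"offset":[0,0.03,0],"twist":0},{"grip":0,"offset":[0,0.03,0],"twist":0}]'
```

```text
clock: 14.75
tcp_pos: [0.5426, 0.1645, 0.0948]
tool_rot: [-89.9, -0.5, 5.2]
wrist_force: [0.8, -0.4, -0.2]
finger_gap: 0.003
clock: 14.95
tcp_pos: [0.5426, 0.1645, 0.0946]
tool_rot: [-89.9, -0.6, 5.2]
wrist_force: [0.1, 0.7, 1.8]
finger_gap: 0.004
clock: 15.15
tcp_pos: [0.5428, 0.1646, 0.0945]
tool_rot: [-89.9, -0.6, 5.2]
wrist_force: [-0.7, -0.3, 6.2]
finger_gap: 0.006
```

Contact at 0.0946, which is the home height within 0.2 mm. A 0.3 mm command gives about 6 N, so 0.5 mm should give about 10 N. Holding that for over half a second.

```bash
python3 -m jog '[{"grip":0,"offset":[0,0.04,0],"twist":0},{"grip":0,"offset":[0,0.05,0],"twist":0},{"grip":0,"offset":[0,0.05,0],"twist":0}]'
```

```text
clock: 15.45
tcp_pos: [0.543, 0.1646, 0.0945]
tool_rot: [-89.9, -0.6, 5.2]
wrist_force: [-2.2, -1.5, 9.2]
finger_gap: 0.006
```

```bash
python3 -m jog '[{"grip":0,"offset":[-0.02,0.05,0],"twist":0},{"grip":0,"offset":[-0.02,0.05,0],"twist":0},{"grip":0,"offset":[-0.02,0.05,0],"twist":0}]'
```

```text
clock: 15.75
tcp_pos: [0.543, 0.1646, 0.0945]
tool_rot: [-89.9, -0.6, 5.2]
wrist_force: [-2.7, -1.1, 9.5]
finger_gap: 0.003
```

```bash
python3 -m jog '[{"grip":0,"offset":[-0.02,0.05,0],"twist":0},{"grip":0,"offset":[-0.02,0.05,0],"twist":0},{"grip":0,"offset":[-0.02,0.05,0],"twist":0},{"grip":0,"offset":[-0.02,0.05,0],"twist":0},{"grip":0,"offset":[-0.02,0.05,0],"twist":0}]'
```

```text
clock: 16.25
tcp_pos: [0.543, 0.1646, 0.0945]
tool_rot: [-89.9, -0.6, 5.2]
wrist_force: [-3.3, -1.1, 9.1]
finger_gap: 0.0
```

```bash
python3 -m jog '[{"grip":0,"offset":[-0.04,0.057,0],"twist":0},{"grip":0,"offset":[-0.04,0.057,0],"twist":0},{"grip":0,"offset":[-0.04,0.057,0],"twist":0},{"grip":0,"offset":[-0.04,0.057,0],"twist":0},{"grip":0,"offset":[-0.04,0.057,0],"twist":0}]'
```

```text
clock: 16.75
tcp_pos: [0.543, 0.1646, 0.0945]
tool_rot: [-89.9, -0.6, 5.2]
wrist_force: [-2.9, 0.0, 9.9]
finger_gap: 0.005
```

```bash
python3 -m jog '[{"grip":0,"offset":[-0.04,0.057,0],"twist":0},{"grip":0,"offset":[-0.04,0.057,0],"twist":0},{"grip":0,"offset":[-0.04,0.057,0],"twist":0}]'
```

```text
clock: 17.05
tcp_pos: [0.5429, 0.1646, 0.0945]
tool_rot: [-89.9, -0.7, 5.2]
wrist_force: [-2.3, -1.0, 9.9]
finger_gap: 0.006
```

Held at 9–10 N for over a second. Retreating straight up, then checking.

```bash
python3 -m jog '[{"grip":0,"offset":[0,-0.3,0],"twist":0},{"grip":0,"offset":[0,-2,0],"twist":0},{"grip":0,"offset":[0,-6,0],"twist":0},{"grip":0,"offset":[0,-10,0],"twist":0},{"grip":0,"offset":[0,-13,0],"twist":0}]'
python3 -m jog '[{"grip":4,"offset":[0,0,-3],"twist":0},{"grip":4,"offset":[0,0,-6],"twist":0},{"grip":4,"offset":[0,0,-6],"twist":0},{"grip":4,"offset":[0,0,-6],"twist":0}]'
python3 - <<'E'
from h import *
go((.5428,.1647,.0664),5.25)
c=shot('wrist','w7.png');s=shot('side','s7.png');t=shot('top','t7.png')
i=cv2.imread('pics/w7.png');j=cv2.imread('pics/s7.png');k=cv2.imread('pics/t7.png')
cv2.imwrite('pics/w7z.png',cv2.resize(i[60:270,140:420],(800,600),interpolation=cv2.INTER_CUBIC))
cv2.imwrite('pics/st7z.png',cv2.hconcat([cv2.resize(j[130:230,210:310],(400,400),interpolation=3),cv2.resize(k[160:260,160:260],(400,400),interpolation=3)]))
for n,cc in [('wrist',c),('side',s)]:
  for l,z in [('module',.0224),('block_top',.0944)]:
    print(n,l,[(round(d['p'],2),np.round(d['at']),at_z(cc,d['at'],z).round(4)) for d in cams.spot_point(l,n)[:5]])
E
```

```text
clock: 17.55
tcp_pos: [0.5417, 0.1644, 0.2269]
tool_rot: [-89.9, -0.8, 5.2]
wrist_force: [-0.0, 0.1, -0.1]
finger_gap: 0.005
clock: 17.95
tcp_pos: [0.5471, 0.1043, 0.2268]
tool_rot: [-89.9, -0.8, 5.2]
wrist_force: [-0.2, 0.4, -0.2]
finger_gap: 0.326
clk 17.95 tcp [0.5471 0.1043 0.2268] rot [-89.9   -0.75   5.16] F [-0.18  0.39 -0.22] gap 0.326
offset cm [-0.1  16.05  6.02] twist -0.09
wrist module [(0.81, array([287., 133.]), array([0.5548, 0.1655, 0.0224]))]
wrist block_top [(0.75, array([274., 136.]), array([0.5405, 0.1652, 0.0944]))]
side module [(0.98, array([242., 378.]), array([ 0.3158, -0.3993,  0.0224])), (0.85, array([337., 308.]), array([ 0.5748, -0.3061,  0.0224])), (0.81, array([400., 365.]), array([ 0.6439, -0.4842,  0.0224])), (0.69, array([270., 187.]), array([0.5601, 0.1505, 0.0224])), (0.64, array([255., 291.]), array([ 0.4084, -0.1927,  0.0224]))]
side block_top [(0.9, array([235., 354.]), array([ 0.3114, -0.3826,  0.0944])), (0.79, array([257., 273.]), array([ 0.415 , -0.1973,  0.0944])), (0.77, array([408., 351.]), array([ 0.6447, -0.4935,  0.0944])), (0.75, array([261., 171.]), array([0.5349, 0.1457, 0.0944])), (0.64, array([341., 296.]), array([ 0.5711, -0.3231,  0.0944]))]
```

View pics/w7z.png

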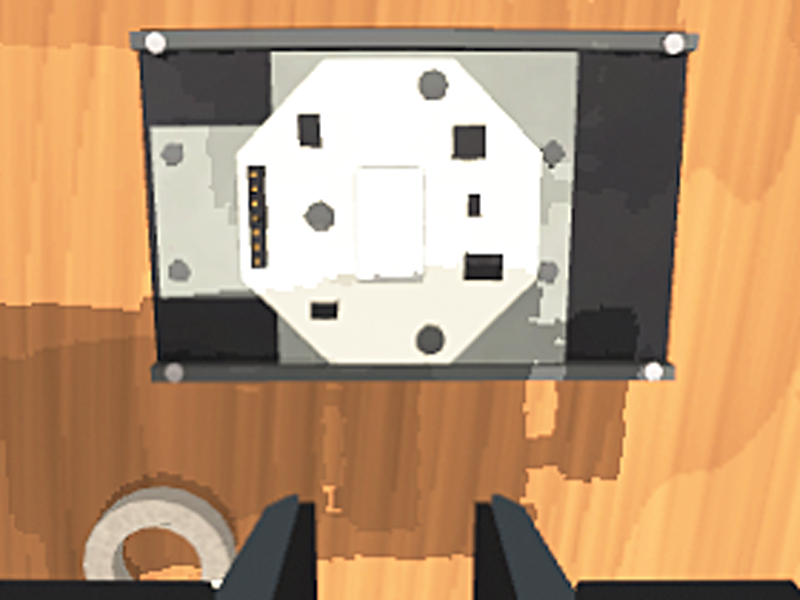

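View pics/st7z.png

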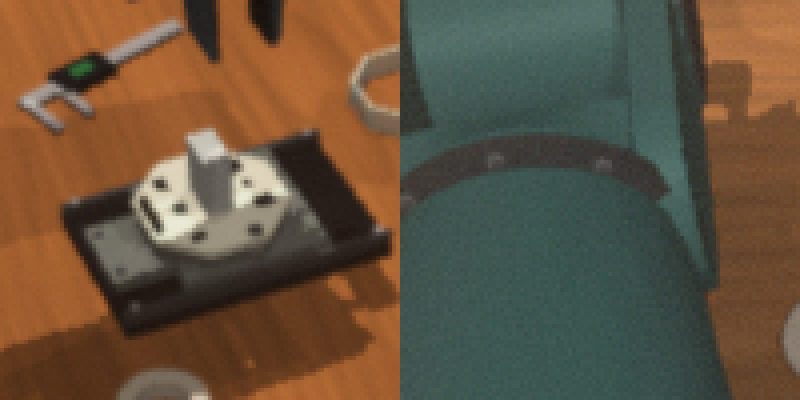

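Run:
```python
from h import *
c=shot('wrist')
z=lambda x,y:(140+x*.35-.3,60+y*.35-.3)
a,b,f=[at_z(c,z(*p),.0454) for p in [(432,85),(430,340),(320,216)]]
d=a-b;print(a,b,f,np.linalg.norm(d),np.degrees(np.arctan2(-d[0],d[1])),(a+b)/2,np.linalg.norm(f-(a+b)/2))
```

```text
[0.55344619 0.21045216 0.0454    ] [0.56184193 0.120898   0.0454    ] [0.51807149 0.16211788 0.0454    ] 0.08994685045953445 5.355847330260472 [0.55764406 0.16567508 0.0454    ] 0.03973213184134713
```

Foot a measures (0.5534, 0.2105) and the cone measured (0.5536, 0.2111). The foot spacings match the seated height. Handing in.

```bash
python3 -c "
from plant import manip
print(manip.sign_off())"
```

```text
the job is handed in; nothing more can be done
None
```

The module is seated in the dock and the job is handed in at about 18 s. The robot is clear of everything and I saw no contact with the other objects.

- **Lift:** I gripped the white module by its metal block at 40 N, across the 22 mm side and above the pin header, then carried it to the dock.
- **Finding the seats:** The wrist camera put the seats about 20 mm to the dock's -x side. I touched down lightly on the strips about 8 mm to +x of there and slid toward -x. The load dropped off about 2 mm from the seats. Pressing on the cone and groove flanks there read about 8 N. I shifted further -x until it was about 0.5 mm above home, then let go so it settled by its own weight.
- **Bedding in:** With the fingers shut I pushed on the block's top. The readings were 9.1–9.9 N for more than a second. The highest load I saw on the dock was about 10 N.

**Last checks:**
- The block's top read 94.5–94.6 mm high, against 94.4 mm when home.
- Foot a was within about 0.7 mm of the measured cone position.
- The module's yaw was 5.4°, against 5.2–5.3° for the dock.
- The foot spacings came out at 89.9 and 39.7 mm (nominal 90 and 40), which fits a level, seated module.
- The side view agrees to the eye, but its network points came out 15–20 mm off in y. I went by the wrist camera and the contact heights.
- The last top view was blocked by the arm, so it gave no check.
- During the push there was a sideways friction force of 2–3 N; the tool drifted about 0.4 mm and the module stayed in place.

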